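# Set the bench magnifier over the thumb insert

### The job

Swing the bench magnifier round and fold its raised head down by the grip, so that the lens is level and straight above the thumb insert standing in the ball cup with the pump lever (not the plain cup beside it). Leave the insert standing undisturbed in its cup.

Things in the scene. Friction and masses are not known exactly. Their poses are not given: they have to be found in the camera images.
- hinge (a point): Tilt hinge of the bench magnifier, 140 mm up on its post (dark steel foot 110 mm across, fixed). The point lies on both the upright swivel axis and the level tilt axis and stays put. Swivel: 80 deg either way from roughly facing the robot. Tilt: 14 deg below level to 72 above, no stop at level. Both joints are stiff, stay where left and need about 1 to 5 N at the grip.
- lens (a point): Centre of the magnifier's round lens: grey ring 90 mm across, 14 mm thick, clear glass, 120 mm from the hinge on the straight line from hinge to grip. x axis runs from the grip back towards the hinge, y along the tilt axis, z square to the glass (upright when the lens is level). At the start the head is raised 40 to 55 degrees above level.
- grip (a point): Centre of the grip at the head's free end, 200 mm from the hinge: a black barrel 26 mm across and 28 mm long, its length along the tilt axis, on a thin steel stem from the ring. Pinched on its two flat ends (28 mm apart) from straight above, it can turn between the fingers as the head tilts. Same axes as the lens.
- insert_center (a point): Centre (half-way up) of the thumb insert: a loose black rubber tube 32 mm across, 45 mm high, its top 95 mm above the counter, standing in the grey ball cup (74 mm across, rim 65 mm up) of the fixed jack with a steel pump lever sticking out towards the robot. It is about 120 mm level distance from the swivel axis. z up.

How it is judged:
At the end, for the whole second after the job is handed in: The lens centre is within 20 mm, seen from above, of the middle of the thumb insert in the lever's cup, the lens is level within 10 degrees, and the insert still stands upright within 12 mm of where it was (horizontal distance between lens and insert_center below 0.02 m and angle between lens's own z axis and vertical below 0.175 rad and distance of insert_center from where it was at the start of the episode below 0.012 m and angle between insert_center's own z axis and vertical below 0.2 rad); the robot touches nothing.
It fails at once if the thumb insert is knocked or lifted (moved more than 20 mm) (distance of insert_center from where it was at the start of the episode above 0.02 m).
It also fails if it takes over 32 s, if anything falls off the work surface, if the arm or the gripper's body presses on something with over 40 N, if the wrist force passes 120 N, or if a joint passes its speed limit or range.

### The arm

A 6-joint arm with a two-finger parallel gripper is mounted at the origin on the work surface. World frame = base frame: x ahead of the robot, y to its left, z up, the work surface at z = 0. Lengths are in m, angles in rad, forces in N, time in s.
With the tool pointing down it reaches from about 0.3 to 0.75 m from the base axis. Payload 8.5 kg.
Tool frame: the origin (TCP) lies midway between the tips of the shut fingers; the grasp point (between the pads) lies 19 mm behind it (grip_depth is the distance from the TCP to the grasp point, in m); z points along the fingers, y is the line along which they close (so a half turn about z gives the same grasp; the last joint's range is limited). The gripper opens to 88 mm and grips with 3 to 60 N. Pads are 18 mm wide; open, the fingers measure 123 mm over their backs; the gripper's body (75 mm by 187 mm) begins 45 mm behind the grasp point.
Start: joints at [1.11, 0.381, 1.297, -0, 1.464, -0.215], TCP at [0.134, 0.533, 0.239] pointing down, gripper open.
Joint ranges: [-3.11, 3.11], [-0.89, 2.33], [0.22, 2.48], [-1.42, 4.56], [0.17, 2.85], [-2.88, 2.88]. Speed limits (rad/s): [2.39, 2.39, 3.14, 3.14, 3.14, 3.14].

### API

Orientations are given as a unit quaternion [x, y, z, w].
In Python, from cell import observe, camera, sign_off, grip_depth gives the robot as it stands. The module is installed in compiled form; this text tells all that it offers.
- The arm moves only by the tool apply_moves, never from a script. Its argument "plan" is text: rows parted by semicolons, each of 5 numbers parted by spaces: the opening, from 0 (shut) to 1 (fully open), then the shift along the tool's x, y, z in mm, then the turn about the tool's z in rad. In form: fingers tx ty tz twist; .... A call has exactly 8 rows; each row shifts and turns the commanded pose from where the row before left it, along the tool's axes as they then stand; what a row does not reach is not made up. A row lasts 1/10 s, in which the tool goes at most 50 mm and 8.59 degrees, less where a joint would pass 70% of its speed; a pose out of reach is approached as far as the arm can. A call is refused whole if a number of a shift passes 50 or a number of a turn 0.15, either way. A call with a gripper value outside its range is refused whole. The fingers move at their own pace and stop on an object; "force" is the grip in N (left out, the last holds). Time passes only in rows, so rows that do not move let the fingers close, or fill a call up. It gives the time, the measured TCP pose, the force, the opening and the grip force at its end, in the units of the state.
- observe(): the state, without advancing time (a new reading comes with each control period).
- camera(name): name is "side" or "top"; returns a dict with "img" (480x640x3 uint8, red, green, blue), "intrinsics" (3x3 intrinsics, pixels), "dist" ([k1, k2, p1, p2, k3] as OpenCV has them; the pictures are not rectified), "extrinsics" (4x4, takes a point from world to camera coordinates). Camera axes: x right, y down, z forward; pixel columns grow to the right and rows downward; lengths in m; the calibration is good to about 2 mm. A picture is of the moment at which its call begins. There is no depth.
- sign_off(): hands the job in; it is judged then, once.
The state is a dict: "t": time; "joint_positions": joint angles; "joint_vel": joint speeds; "joint_torque": joint torques, N m; "position": TCP position; "ee_rot": TCP orientation; "ft_force": force on the tool from outside, world axes, zero at the start; "wrist_torque": the same for the moment, N m; "grip_width": finger opening in m; "finger_force": force on a finger pad.
Only numpy, scipy, OpenCV 4.12 (cv2) and the standard library are available. Lean on these libraries where they do the work, as an engineer would, in place of code of your own. Each camera call takes 0.05 s, during which the arm holds its last target. There are 200 camera calls.

## Working session

There is one attempt and no reset: what is moved stays moved. The work goes in short steps, Python scripts to look and compute and a tool call to move; the robot and the scene stay as the last step left them, time stands still between calls to the robot, and variables do not carry over. Pictures are saved under pics/ and viewed, at most 10 in all, crops included, and the job is handed in when it is done.

Besides the shell and the picture viewer there is one more tool, called after "Call:" as name(argument=value, ...) on one line, values as JSON. apply_moves: Moves the arm, as the interface text tells. Its arguments: {"type":"object","properties":{"plan":{"type":"string"},"force":{"type":"number"}},"required":["plan"]}

```bash
mkdir -p pics; python3 - <<'E'
from cell import observe,camera,grip_depth
import cv2,json,numpy as np
np.set_printoptions(precision=4,suppress=True)
for n in("side","top"):
    c=camera(n); cv2.imwrite(f"pics/{n}0.png",c["img"][:,:,::-1]); print(n,c["intrinsics"],c["dist"],c["extrinsics"])
o=observe();print(o,grip_depth)
E
```

```text
side [[519.4906   0.     327.0662]
 [  0.     519.4906 242.7887]
 [  0.       0.       1.    ]] [-0.0079  0.      0.      0.      0.    ] [[ 0.999  -0.0432 -0.0094 -0.5795]
 [-0.0359 -0.6702 -0.7413  0.1269]
 [ 0.0257  0.7409 -0.6711  0.7196]
 [ 0.      0.      0.      1.    ]]
top [[574.8574   0.     326.6979]
 [  0.     574.8574 232.0097]
 [  0.       0.       1.    ]] [-0.0158  0.      0.      0.      0.    ] [[ 0.0277 -0.9996  0.0047  0.0036]
 [-0.9717 -0.028  -0.2347  0.5934]
 [ 0.2348  0.0019 -0.9721  0.7458]
 [ 0.      0.      0.      1.    ]]
{'t': 0.1, 'joint_positions': array([ 1.1097,  0.3811,  1.2981, -0.    ,  1.4636, -0.2153]), 'joint_vel': array([-0.0002, -0.0003, -0.0024, -0.0003, -0.0008, -0.0006]), 'joint_torque': array([  0.0033, -43.8657, -22.4909,   0.0714,   0.0343,  -0.0001]), 'position': array([0.1337, 0.5332, 0.2382]), 'ee_rot': array([ 0.1226,  0.9925, -0.0006, -0.0002]), 'ft_force': array([ 0.5866, -0.504 , -0.8394]), 'wrist_torque': array([ 0.0232, -0.0096, -0.0349]), 'finger_force': 0.0, 'grip_width': 0.08798769688308448} 0.0187
```

View pics/side0.png

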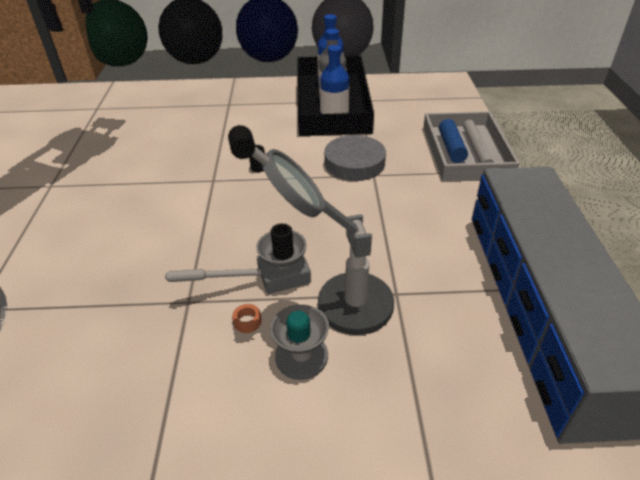

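View pics/top0.png

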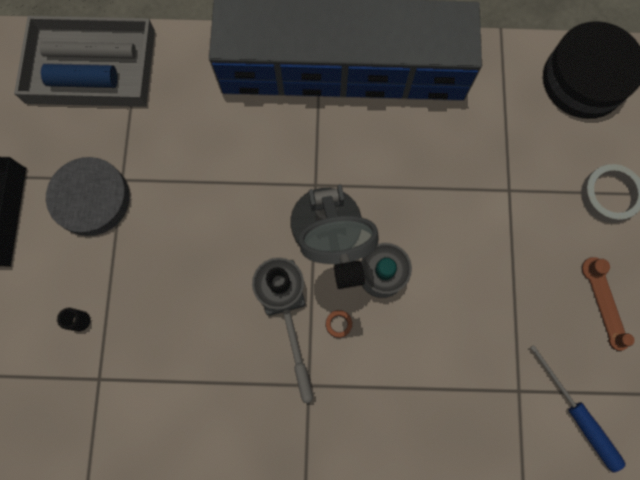

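The side view shows the grip at about (241,141), the hinge at (358,235), the insert top at (282,230) with the lever cup below it, and the foot at (356,302). The top view shows the grip at (349,275), the insert top at (279,280) and the foot at (326,222).

```bash
cat > h.py <<'E'
import numpy as np,cv2
from cell import observe,camera
np.set_printoptions(precision=4,suppress=True)
C={n:camera(n) for n in("side","top")}
def ray(n,p):
    c=C[n];u=cv2.undistortPoints(np.array([[p]],float),c["intrinsics"],c["dist"])[0,0]
    R,t=c["extrinsics"][:3,:3],c["extrinsics"][:3,3]
    d=R.T@np.array([*u,1]);return -R.T@t,d/np.linalg.norm(d)
def plane(n,p,z):
    o,d=ray(n,p);return o+d*(z-o[2])/d[2]
def tri(a,b):
    (o1,d1),(o2,d2)=ray("side",a),ray("top",b)
    s=np.linalg.lstsq(np.c_[d1,-d2],o2-o1,rcond=None)[0]
    p,q=o1+s[0]*d1,o2+s[1]*d2;return (p+q)/2,np.linalg.norm(p-q)
def blob(n,box,thr=45):
    x0,y0,x1,y1=box;m=(C[n]["img"][y0:y1,x0:x1].max(2)<thr).astype(np.uint8)
    k,_,st,ce=cv2.connectedComponentsWithStats(m)
    i=1+np.argmax(st[1:,4]);return ce[i]+[x0,y0],st[i]
E
python3 - <<'E'
from h import *
gs,a=blob("side",(222,115,262,165));gt,b=blob("top",(330,258,368,292),40)
print(gs,a,gt,b,"grip",tri(gs,gt))
i1,a=blob("side",(268,220,296,260));i2,b=blob("top",(262,264,296,298),40)
print(i1,a,i2,b,"ins",tri(i1,i2),plane("top",(279,279),.095),plane("side",(282,229),.095))
print("foot",plane("side",(356,301),.012),plane("top",(326,222),.012))
print("hinge",tri((358,234),(326,194)))
for n,bx in(("side",(190,90,430,350)),("top",(230,160,430,340))):
    im=C[n]["img"][bx[1]:bx[3],bx[0]:bx[2],::-1];cv2.imwrite(f"pics/z{n}.png",cv2.resize(im,None,fx=2.2,fy=2.2,interpolation=cv2.INTER_CUBIC))
a=cv2.imread("pics/zside.png");b=cv2.imread("pics/ztop.png")
E
```

```text
[242.4086 143.7058] [  7  12  32  38 673] [350.9584 273.9156] [  4   2  34  29 794] grip (array([ 0.4964, -0.006 ,  0.2902]), np.float64(0.00174230052344132))
[281.8213 241.8213] [  3   5  22  35 649] [277.9976 280.3467] [  4   3  25  28 424] ins (array([0.5205, 0.0858, 0.0709]), np.float64(0.002824275435951107)) [0.5201 0.0828 0.095 ] [0.5211 0.0854 0.095 ]
foot [0.6224 0.0187 0.012 ] [0.623  0.0219 0.012 ]
hinge (array([0.6249, 0.022 , 0.1377]), np.float64(0.006922956010126519))
```

View pics/ztop.png

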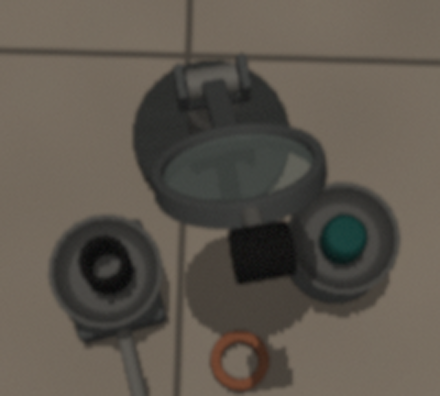

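View pics/zside.png

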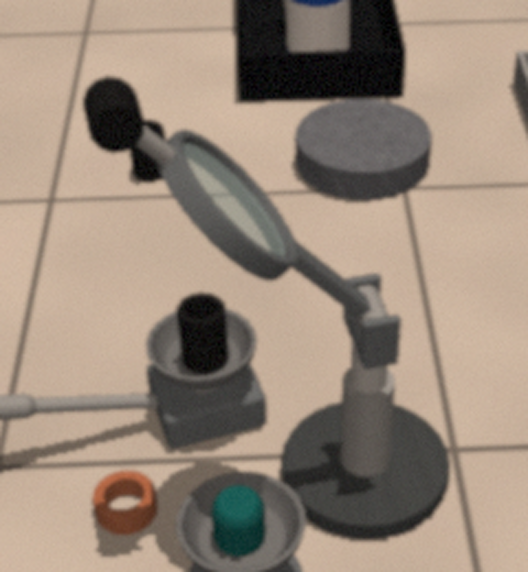

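Call:
apply_moves(plan="1 -30 -27 -14 0;1 -30 -27 -14 0;1 -30 -27 -14 0;1 -30 -27 -14 0;1 -30 -27 -14 0;1 -30 -27 -14 0;1 -30 -27 -14 0;1 -30 -27 -14 0", force=15)

```text
t: 1.0
position: [0.3145, 0.264, 0.3513]
ee_rot: [0.123, 0.992, 0.0, 0.0]
ft_force: [0.2, -0.3, 0.9]
grip_width: 0.0883
finger_force: 0.0
```

Call:
apply_moves(plan="1 -30 -27 0 0;1 -30 -27 0 0;1 -30 -27 0 0;1 -30 -27 0 0;1 0 0 0 -0.113;1 0 0 0 -0.113;1 0 0 0 -0.113;1 0 0 0 -0.113")

```text
t: 1.8
position: [0.4041, 0.1314, 0.3506]
ee_rot: [-0.105, 0.994, 0.0, -0.0]
ft_force: [0.3, -0.5, 1.1]
grip_width: 0.0881
finger_force: 0.0
```

Call:
apply_moves(plan="1 -12.3 -30.7 0 0;1 -12.3 -30.7 0 0;1 -12.3 -30.7 0 0;1 -12.3 -30.7 0 0;1 -12.3 -30.7 0 0;1 0 0 0 0;1 0 0 0 0;1 0 0 0 0")

```text
t: 2.6
position: [0.4953, -0.0053, 0.3509]
ee_rot: [-0.103, 0.995, 0.0, 0.0]
ft_force: [0.2, 0.4, 0.5]
grip_width: 0.0887
finger_force: 0.0
```

```bash
python3 - <<'E'
from h import *
print(observe()["position"])
a=C["side"]["img"][40:280,150:430,::-1];b=C["top"]["img"][150:390,200:480,::-1]
cv2.imwrite("pics/ab.png",np.hstack([cv2.resize(v,(400,343),interpolation=cv2.INTER_CUBIC) for v in(a,b)]))
E
```

```text
[ 0.4953 -0.0052  0.3511]
```

View pics/ab.png

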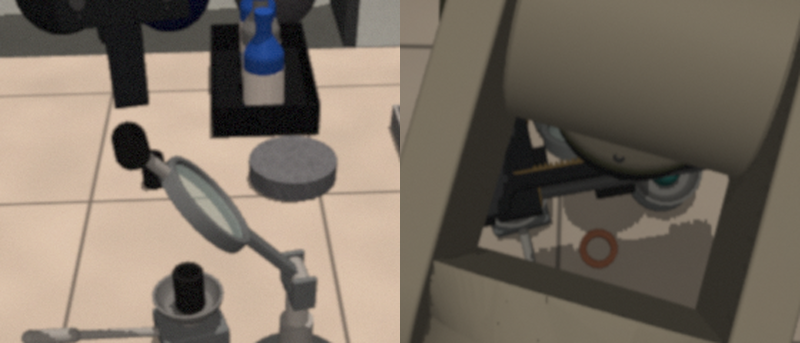

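The left crop shows the fingertip at (130,105), directly over the grip at (130,145). The right crop shows the arm hiding the head. The alignment is good, so I'll descend and close.

Call:
apply_moves(plan="1 0 0 20 0;1 0 0 20 0;1 0 0 20 0;1 0 0 18 0;1 0 0 0 0;0.2 0 0 0 0;0.2 0 0 0 0;0.2 0 0 0 0", force=20)

```text
t: 3.5
position: [0.496, -0.006, 0.2737]
ee_rot: [-0.103, 0.995, -0.0, 0.001]
ft_force: [0.6, 0.0, 0.7]
grip_width: 0.0665
finger_force: 0.0
```

Call:
apply_moves(plan="0.2 0 0 0 0;0.2 0 0 0 0;0.2 0 0 0 0;0.2 0 0 0 0;0.2 0 0 0 0;0.2 0 0 0 0;0.2 0 0 0 0;0.2 0 0 0 0")

```text
t: 4.3
position: [0.4957, -0.0059, 0.2727]
ee_rot: [-0.103, 0.995, 0.0, -0.0]
ft_force: [-1.0, 2.0, 1.1]
grip_width: 0.0278
finger_force: 20.0
```

```bash
python3 - <<'E'
from h import *
a=C["side"]["img"][40:280,150:430,::-1]
cv2.imwrite("pics/g1.png",cv2.resize(a,(560,480),interpolation=cv2.INTER_CUBIC))
E
```

```text
(no output)
```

View pics/g1.png

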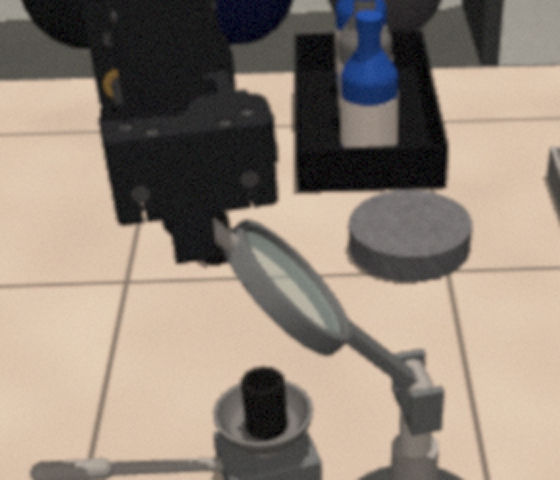

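The picture shows the fingers closed on the barrel near (200,240), and the grip width is 27.8 mm. First I'll swivel the head.

Call:
apply_moves(plan="0.2 -0.15 6.2 0 0.048;0.2 -0.15 6.2 0 0.048;0.2 -0.15 6.2 0 0.048;0.2 -0.15 6.2 0 0.048;0.2 -0.15 6.2 0 0.048;0.2 -0.15 6.2 0 0.048;0.2 -0.15 6.2 0 0.048;0.2 -0.15 6.2 0 0.048")

```text
t: 5.2
position: [0.4947, 0.0434, 0.2728]
ee_rot: [0.09, 0.996, -0.0, -0.0]
ft_force: [-3.7, 1.0, 2.1]
grip_width: 0.0278
finger_force: 20.0
```

Call:
apply_moves(plan="0.2 -0.15 6.2 0 0.048;0.2 -0.15 6.2 0 0.048;0.2 -0.15 6.2 0 0.048;0.2 -0.15 6.2 0 0.048;0.2 -0.15 6.2 0 0.048;0.2 -0.15 6.2 0 0.048;0.2 -0.15 6.2 0 0.048;0.2 -0.15 6.2 0 0.048")

```text
t: 6.0
position: [0.5124, 0.0897, 0.2729]
ee_rot: [0.278, 0.961, -0.0, -0.001]
ft_force: [-5.7, 2.4, 2.8]
grip_width: 0.0277
finger_force: 20.0
```

Call:
apply_moves(plan="0.2 8 0 7.3 0;0.2 7.6 0 7.7 0;0.2 7.2 0 8.1 0;0.2 6.6 0 8.3 0;0.2 6.3 0 8.8 0;0.2 5.7 0 9 0;0.2 5.3 0 9.4 0;0.2 4.8 0 9.7 0")

```text
t: 6.8
position: [0.4694, 0.1166, 0.2036]
ee_rot: [0.277, 0.961, -0.0, 0.0]
ft_force: [4.4, -3.2, -0.5]
grip_width: 0.0282
finger_force: 20.0
```

```bash
python3 - <<'E'
from h import *
cv2.imwrite("pics/g2.png",C["side"]["img"][40:400,100:500,::-1])
E
```

```text
(no output)
```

View pics/g2.png

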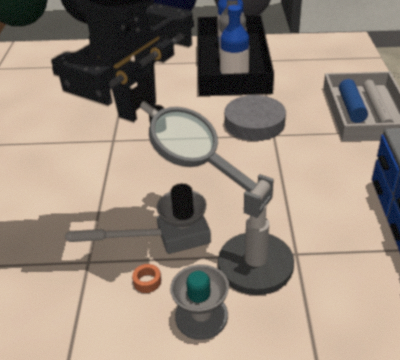

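The head is turning with the gripper. The lens, at about (183,135), is coming down over the insert at (182,200), and the insert is untouched. I'll continue.

Call:
apply_moves(plan="0.2 4.3 0 10 0;0.2 3.7 0 10.2 0;0.2 3.2 0 10.3 0;0.2 2.6 0 10.3 0;0.2 2 0 10.6 0;0.2 1.4 0 10.6 0;0.2 0.9 0 10.8 0;0.2 0.3 0 10.8 0")

```text
t: 7.7
position: [0.4541, 0.1262, 0.1201]
ee_rot: [0.277, 0.961, -0.0, 0.001]
ft_force: [5.3, -3.8, 2.0]
grip_width: 0.0282
finger_force: 20.0
```

```bash
python3 - <<'E'
from h import *
o=observe();print(o["position"],o["ft_force"])
a=C["side"]["img"][60:340,150:430,::-1];b=C["top"]["img"][120:400,180:460,::-1]
cv2.imwrite("pics/g3.png",np.hstack([cv2.resize(v,(400,400),interpolation=cv2.INTER_CUBIC) for v in(a,b)]))
E
```

```text
[0.454  0.1261 0.1195] [ 5.8041 -4.7648 -1.6797]
```

View pics/g3.png

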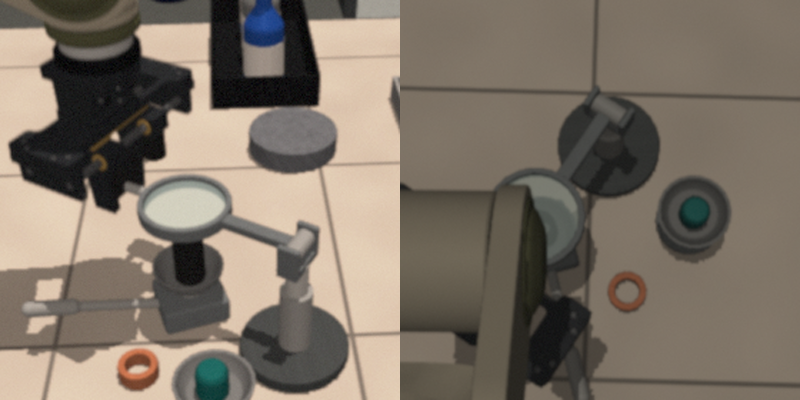

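The lens now looks level above the insert, with the ring at (185,208) and the insert standing at (188,260) in the left crop. I'll release and rise.

Call:
apply_moves(plan="0.7 0 0 0 0;0.7 0 0 0 0;0.7 0 0 0 0;0.7 0 0 0 0;0.7 0 0 0 0;0.7 0 0 -10 0;0.7 0 0 -20 0;0.7 0 0 -30 0")

```text
t: 8.6
position: [0.4531, 0.1265, 0.1813]
ee_rot: [0.277, 0.961, -0.0, -0.001]
ft_force: [0.4, 0.2, 0.3]
grip_width: 0.062
finger_force: 0.0
```

Call:
apply_moves(plan="0.7 0 0 -30 0;0.7 0 0 -30 0;0.7 20 0 -20 0;0.7 40 0 0 0;0.7 40 0 0 0;0.7 30 0 0 0;0.7 0 0 0 0;0.7 0 0 0 0")

```text
t: 9.4
position: [0.3438, 0.1958, 0.2616]
ee_rot: [0.277, 0.961, 0.0, 0.001]
ft_force: [0.8, -0.1, -0.3]
grip_width: 0.0615
finger_force: 0.0
```

```bash
python3 - <<'E'
from h import *
o=observe();print(o["position"],o["ft_force"],o["grip_width"])
a=C["side"]["img"][100:340,150:430,::-1];b=C["top"]["img"][150:390,200:480,::-1]
cv2.imwrite("pics/g4.png",np.hstack([cv2.resize(v,(400,343),interpolation=cv2.INTER_CUBIC) for v in(a,b)]))
E
```

```text
[0.3445 0.1954 0.2611] [ 0.3568  1.075  -0.0558] 0.06157462493634378
```

View pics/g4.png

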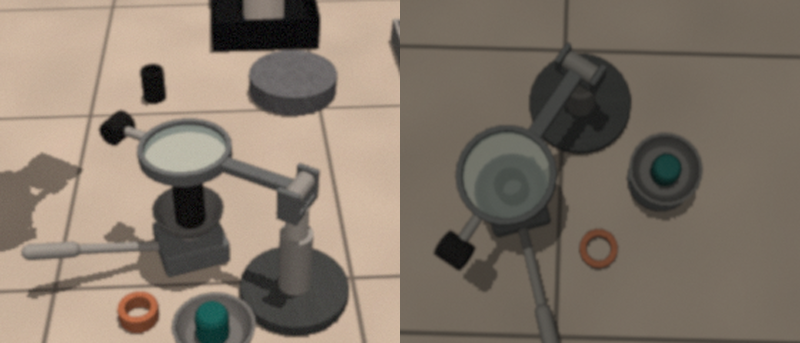

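The lens ring is at (184,152) in the side crop and (507,175) in the top crop. The insert is visible through and below it, still upright, and the gripper is clear. I'll check the numbers before handing in.

```bash
python3 - <<'E'
from h import *
L=tri((278.8,206.4),(274.9,272.5));G=tri((231.9,188.9),(238.5,325));print("lens",L,"grip",G)
i,_=blob("side",(268,230,296,262));print(i)
E
```

```text
lens (array([0.5207, 0.0847, 0.1364]), np.float64(0.0024901336154288453)) grip (array([0.4532, 0.127 , 0.1374]), np.float64(0.0017307313623368616))
[282.0947 244.0664]
```

Measured in both views, the lens centre is at (0.521, 0.085), matching the insert at (0.521, 0.0845). The lens and grip heights, 0.136 and 0.137 m, show it is level.

```bash
python3 -c "
from cell import sign_off;print(sign_off())"
```

```text
the job is handed in; nothing more can be done
None
```

Job handed in: by the last camera measurement the lens is level and within about 1 mm of straight above the insert in the lever's cup, the insert stands undisturbed, and the gripper is clear of everything; the sign-off gave no verdict.

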